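Free the wedged cup and sort both cups to dry

ROBOT

A 6-joint arm with a two-finger parallel gripper is mounted at the origin on a cart in front of the work surface, level with it; the furniture and walls round the work are solid. World frame = base frame: x ahead of the robot, y to its left, z up, the work surface at z = 0. Lengths are in m, angles in rad, forces in N, time in s.
With the tool pointing down it reaches from about 0.35 to 0.875 m from the base axis. Payload 4.2 kg.
Tool frame: the origin (TCP) lies on the centre line of the jaws, within the pads' length; the fingertips stand 19 mm ahead of it and the grasp point (between the pads) is the TCP (tcp_to_tips is the distance from the TCP to the fingertips, in m); z points along the fingers, y is the line along which they close (so a half turn about z gives the same grasp; the last joint's range is limited). The gripper opens to 87 mm and grips with 3 to 60 N. Pads are 19 mm wide; open, the fingers measure 117 mm over their backs; the gripper's body (75 mm by 190 mm) begins 51 mm behind the grasp point.
Start: joints at [-1.028, 0.385, 0.008, 0, -1.194, -0.259], TCP at [0.175, -0.6, 0.242] pointing down, gripper open.
Joint ranges: [-3.14, 3.14], [-1.21, 2.06], [-1.07, 1.41], [-3.16, 2.05], [-2.99, -0.16], [-3.1, 3.1]. Speed limits (rad/s): [2.79, 2.79, 3.14, 3.14, 3.14, 3.14].

INTERFACE

Orientations are given as a rotation vector (axis times angle).
In Python, from plant import sense, read_camera, close_job, tcp_to_tips gives the robot as it stands.
- The arm moves only by the shell command python3 -m handwheel 'ROWS' [FORCE]. ROWS is JSON, a list of rows, each an object with "dp": the shift along the tool's x, y, z in cm, a list of three; "dr": the turn, a rotation vector about the tool's x, y, z in rad, a list of three; "claw": the finger opening in cm, from 0 to 8.7. In form: [{"dp": [x, y, z], "dr": [rx, ry, rz], "claw": claw}, ...]. A call has exactly 10 rows; each row is the pose to reach, as a shift and turn from the pose commanded when the call began, along the tool's axes at that moment; what a row does not reach only later rows make up. A row lasts 1/8 s, in which the tool goes at most 62.5 mm and 10.7 degrees, less where a joint would pass 70% of its speed; a pose out of reach is approached as far as the arm can. A call with a gripper value outside its range is refused whole. The fingers move at their own pace and stop on an object; FORCE is the grip in N (left out, the last holds). Time passes only in rows, so rows that repeat a pose let the fingers close, or fill a call up. It gives the time, the measured TCP pose, the force, the opening and the grip force at its end, in the units of the state.
- sense(): the state, without advancing time (a new reading comes with each control period).
- read_camera(name): name is "scene" or "top"; returns a dict with "color" (384x512x3 uint8, red, green, blue), "fovy" (degrees; the focal length in pixels is half the picture's height over the tangent of half this angle, whatever the lens; pixels are square), "cx", "cy" (the principal point, pixels), "distortion" ([k1, k2, p1, p2, k3] as OpenCV has them; the pictures are not rectified), "camera_from_world" (4x4, takes a point from world to camera coordinates). Camera axes: x right, y up, looking along -z (the intrinsics and any distortion apply to the point x, -y, -z); pixel columns grow to the right and rows downward; lengths in m; the calibration is good to about 2 mm. A picture is of the moment at which its call begins. There is no depth.
- close_job(): hands the job in; it is judged then, once.
The state is a dict: "time_s": time; "q": joint angles; "joint_vel": joint speeds; "joint_efforts": joint torques, N m; "tool_pos": TCP position; "tcp_rot": TCP orientation; "ft_force": force on the tool from outside, world axes, zero at the start; "torque": the same for the moment, N m; "grip_width": finger opening in m; "grip_force": force on a finger pad.
Only numpy, scipy, OpenCV 4.12 (cv2) and the standard library are available. Lean on these libraries where they do the work, as an engineer would, in place of code of your own. Each camera call takes 0.05 s, during which the arm holds its last target. There are 200 camera calls.

TASK

A narrow steel cup is wedged over a wider steel tumbler in the leaning wire rack, so neither can dry. Pull the narrow cup straight off along its own axis, leaving the tumbler behind in the rack, and set it down gently, mouth down, on the floor of the white tray where one like it already stands; then take the tumbler out of the rack and set it down gently, mouth down, on the wooden board where its own kind stands. Do not knock against the two cups already standing there.

Things in the scene. Friction and masses are not known exactly. Their poses are not given: they have to be found in the camera images.
- cup_mid (a point): Narrow steel cup, top of the leaning stack: tapered, 104 mm base to mouth, 56 mm across its closed base, 75 mm at the mouth; 0.15 kg. Point: on its axis, half-way. z axis: from closed base out of the mouth (down the stack). Wedged mouth down over the tumbler by about 30 mm, held by friction alone (a few newtons along the axis free it). Its sides near the base are free: grasp 58 mm wide there.
- tumbler_mid (a point): Wider steel tumbler, lower in the stack: 101 mm base to mouth, 62 mm across its closed base, 79 mm at the mouth; 0.32 kg, loose. Point: on its axis, half-way. z axis: from closed base out of the mouth. Stands mouth down on the rack's tilted ledge, leaning about 35 degrees from vertical. With the cup off, its base end is free: grasp 64 mm wide there, draw it up along its axis.
- rack: Fixed leaning rack: wooden foot 150 x 120 x 10 mm, tilted ledge, two steel wire rails that bear the tumbler on its low side up to 50 mm from its mouth; about 80 mm high. Origin: centre of the foot's underside. The stack leans towards the rack's -x, roughly towards the robot.
- tray: White tray, 170 x 240 mm, fixed. Origin: centre of its underside; x along its short side, y along its long side (roughly to and from the robot). Floor 4 mm above the origin, 146 x 216 mm inside low walls 24 mm high. A narrow steel cup stands on its far half, about 60 mm beyond the middle; the near half is free.
- board: Brown wooden cutting board, 170 x 250 mm, 21 mm thick, flat, fixed. Origin: centre of its underside; x along its short side, y along its long side (roughly to and from the robot). A wide steel tumbler stands on its far half, about 60 mm beyond the middle; the near half is free.
- spare_cup_mid (a point): The narrow steel cup that already stands mouth down on the tray (same size as the other); point on its axis half-way up. Not to be knocked.
- spare_tumbler_mid (a point): The wide steel tumbler that already stands mouth down on the board (same size as the other); point on its axis half-way up. Not to be knocked.

How it is judged:
On the way, in this order (a step that is already met when the one before it is completed fails the run):
1. the narrow cup is off the tumbler, which still stands in the rack (distance between cup_mid and tumbler_mid above 0.115 m and distance of tumbler_mid from where it was at the start of the episode below 0.02 m), for 0.2 s.
2. the narrow cup stands mouth down on the tray, let go, the tumbler still in the rack (x of cup_mid in the frame of tray between -0.05 and 0.05 m and y of cup_mid in the frame of tray between -0.085 and 0.085 m and height (world z) of cup_mid between 0.05 and 0.062 m and angle between cup_mid's own z axis and vertical above 3.05 rad and contact force between cup and the fingers below 0.05 N and distance of tumbler_mid from where it was at the start of the episode below 0.03 m), for 0.2 s.
At the end, for the whole second after the job is handed in: The narrow cup stands mouth down and flat (within 5 degrees) on the tray's floor and the wide tumbler mouth down and flat (within 5 degrees) on the board, both released and at rest (x of cup_mid in the frame of tray between -0.05 and 0.05 m and y of cup_mid in the frame of tray between -0.085 and 0.085 m and height (world z) of cup_mid between 0.05 and 0.062 m and angle between each of cup_mid, tumbler_mid's own z axis and vertical above 3.05 rad and contact force between cup and the fingers below 0.05 N and x of tumbler_mid in the frame of board between -0.065 and 0.065 m and y of tumbler_mid in the frame of board between -0.105 and 0.105 m and height (world z) of tumbler_mid between 0.066 and 0.078 m and linear speed of each of cup, tumbler below 0.02 m/s); the robot touches nothing.
It fails at once if the tumbler is dragged more than 30 mm with the cup still wedged on it (distance between cup_mid and tumbler_mid below 0.095 m and distance of tumbler_mid from where it was at the start of the episode above 0.03 m).
It fails at once if the cup is levered sideways by more than 17 degrees while still nested (distance between cup_mid and tumbler_mid below 0.09 m and angle between the z axis of cup_mid and the z axis of tumbler_mid, either way round above 0.3 rad).
It fails at once if the cup or the tumbler is banged down (over 40 N) on the tray or the board (contact force between any of cup, tumbler and tray above 40 N or contact force between any of cup, tumbler and board above 40 N).
It fails at once if one of the cups already standing there is knocked (over 15 N) (contact force between any of spare_cup, spare_tumbler and the fingers above 15 N or contact force between any of spare_cup, spare_tumbler and the arm above 15 N or contact force between any of spare_cup, spare_tumbler and cup above 15 N or contact force between any of spare_cup, spare_tumbler and tumbler above 15 N).
It also fails if it takes over 59 s, if anything falls off the work surface, if the arm or the gripper's body presses on something with over 40 N, if the wrist force passes 120 N, or if a joint passes its speed limit or range.

## Working session

There is one attempt and no reset: what is moved stays moved. The work goes in short steps, Python scripts to look and compute and a shell command to move; the robot and the scene stay as the last step left them, time stands still between calls to the robot, and variables do not carry over. Pictures are saved under pics/ and viewed, at most 10 in all, crops included, and the job is handed in when it is done.

```bash
ls; mkdir -p pics; python3 - <<'E'
from plant import *
import cv2
s=sense(); print({k:s[k] for k in('time_s','tool_pos','tcp_rot','grip_width')},tcp_to_tips)
for n in('scene','top'):
    r=read_camera(n); cv2.imwrite(f'pics/{n}0.png',r['color'][:,:,::-1]); print(n,r['fovy'],r['cx'],r['cy'],r['distortion'],r['camera_from_world'])
E
```

```text
pics
{'time_s': 0.0, 'tool_pos': array([ 0.17485769, -0.59945639,  0.24046007]), 'tcp_rot': array([ 0.44385617, -3.10969915, -0.00339599]), 'grip_width': 0.08669382770660043} 0.019
scene 46.01376936727418 258.8051118644421 193.77419542637506 [-0.07855831  0.          0.          0.          0.        ] [[-0.60808569 -0.79371458  0.01577844  0.30536371]
 [ 0.40371904 -0.29206428  0.86701176 -0.30418543]
 [-0.68355156  0.5335875   0.49803779 -0.99434707]
 [ 0.          0.          0.          1.        ]]
top 45.650599037153285 257.22138054805663 186.84829723026138 [-0.04648738  0.          0.          0.          0.        ] [[-0.01974791 -0.99978607  0.00615037 -0.01573994]
 [ 0.9932013  -0.01891125  0.11486316 -0.55354265]
 [-0.11472227  0.00837686  0.99336228 -1.38945495]
 [ 0.          0.          0.          1.        ]]
```

View pics/scene0.png

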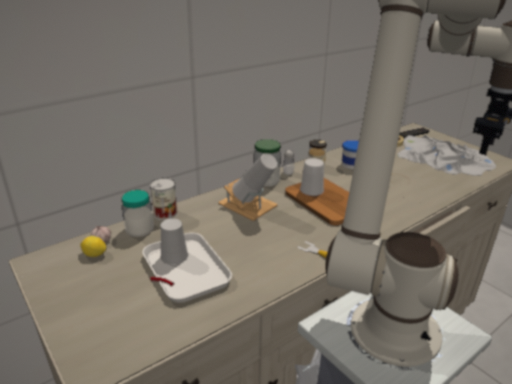

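View pics/top0.png

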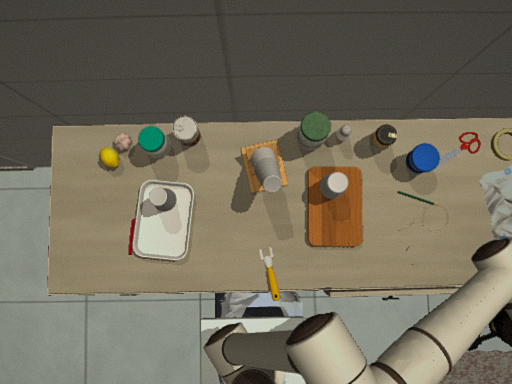

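Scene shows the stack at about (258,178), tray (187,265), board (322,198). Top shows the stack from (262,150) to (271,184), tray (163,220) and board (335,206). I'll zoom in on them.

```bash
python3 - <<'E'
import cv2,numpy as np
a=cv2.imread('pics/scene0.png')[140:225,210:300]; b=cv2.imread('pics/top0.png')[130:215,225:315]
a,b=[cv2.resize(i,None,fx=4.4,fy=6.6*0.6667,interpolation=cv2.INTER_CUBIC) for i in(a,b)]
a,b=[cv2.resize(i,(396,374)) for i in(a,b)]
cv2.imwrite('pics/z0.png',np.hstack([a,b]))
E
```

```text
(no output)
```

View pics/z0.png

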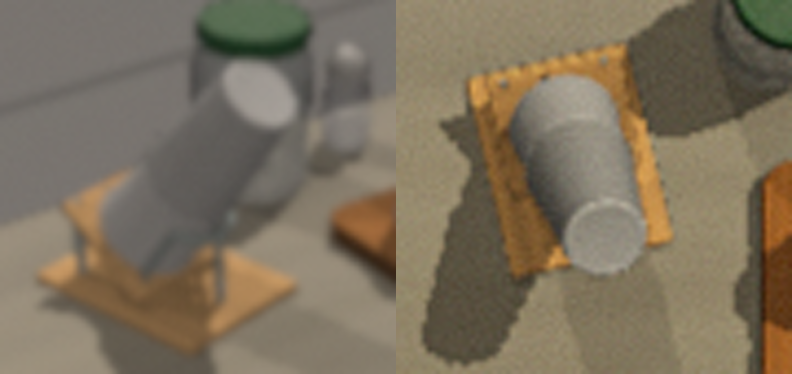

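Left (scene ×4.4, origin 210,140): the cup's base disc is centred near zoom (260,95), i.e. (269,162). Right (top, origin 225,130): the base disc is near (209,237), i.e. (272.5,184), and the foot's corners are at about (332,148), (278,140), (288,185), (252,192).

```bash
cat > h.py <<'E'
import numpy as np,cv2
from plant import *
def cam(n):
    r=read_camera(n); f=r['color'].shape[0]/2/np.tan(np.radians(r['fovy']/2))
    r['K']=np.array([[f,0,r['cx']],[0,f,r['cy']],[0,0,1]]); return r
def ray(r,p):
    u=cv2.undistortPoints(np.array(p,float).reshape(1,1,2),r['K'],np.array(r['distortion']))[0,0]
    M=np.array(r['camera_from_world']); d=M[:3,:3].T@np.array([u[0],-u[1],-1]); return -M[:3,:3].T@M[:3,3],d/np.linalg.norm(d)
def onz(r,p,z):
    o,d=ray(r,p); return o+d*(z-o[2])/d[2]
def tri(ra,pa,rb,pb):
    o1,d1=ray(ra,pa);o2,d2=ray(rb,pb); t=np.linalg.lstsq(np.c_[d1,-d2],o2-o1,rcond=None)[0]
    a,b=o1+t[0]*d1,o2+t[1]*d2; return (a+b)/2,np.linalg.norm(a-b)
def proj(r,P):
    M=np.array(r['camera_from_world']); c=M[:3,:3]@P+M[:3,3]
    return cv2.projectPoints(np.array([[c[0],-c[1],-c[2]]]),np.zeros(3),np.zeros(3),r['K'],np.array(r['distortion']))[0].ravel()
def blob(mask,x0,y0,x1,y1):
    m=np.zeros_like(mask); m[y0:y1,x0:x1]=mask[y0:y1,x0:x1]
    return max(cv2.findContours(m,cv2.RETR_EXTERNAL,cv2.CHAIN_APPROX_NONE)[0],key=cv2.contourArea)
E
python3 - <<'E'
from h import *
np.set_printoptions(precision=4,suppress=True)
T,S=cam('top'),cam('scene')
hs=cv2.cvtColor(T['color'],cv2.COLOR_RGB2HSV).astype(int); g=cv2.cvtColor(T['color'],cv2.COLOR_RGB2GRAY)
def rect(m,box,z,name):
    c=blob(m.astype(np.uint8)*255,*box); pts=np.array([onz(T,p[0],z)[:2] for p in cv2.convexHull(c)],np.float32)
    r=cv2.minAreaRect(pts); bp=cv2.boxPoints(r); e=max((bp[1]-bp[0],bp[2]-bp[1]),key=np.linalg.norm)
    print(name,r,'long axis deg',np.degrees(np.arctan2(e[1],e[0])))
rect((hs[...,1]>150)&(hs[...,0]<20),(300,160,370,255),.021,'board')
rect((hs[...,1]>110)&(hs[...,0]<24),(235,135,295,200),.010,'foot')
rect((hs[...,1]<25)&(hs[...,2]>150),(130,175,198,268),.024,'tray')
for n,R,box in(('stackT',T,(255,165,290,195)),('cupT',T,(145,180,185,215)),('tumT',T,(318,168,352,202)),('stackS',S,(250,145,285,180))):
    x0,y0,x1,y1=box; gg=cv2.cvtColor(R['color'],cv2.COLOR_RGB2GRAY)[y0:y1,x0:x1]; 
    np.save(n,gg)
    t,m=cv2.threshold(cv2.GaussianBlur(gg,(0,0),.7),0,255,cv2.THRESH_BINARY+cv2.THRESH_OTSU)
    for c in cv2.findContours(m,cv2.RETR_EXTERNAL,cv2.CHAIN_APPROX_NONE)[0]:
        if cv2.contourArea(c)>80: print(n,t,cv2.fitEllipse(c)[0]+np.array([x0,y0]),cv2.fitEllipse(c)[1:])
P,e=tri(S,(269.1,161.6),T,(272.5,183.9)); print('cup base',P,e)
E
```

```text
board ((0.4906156063079834, -0.26819512248039246), (0.16777768731117249, 0.24654607474803925), 88.15902709960938) long axis deg -1.8409787
foot ((0.6227253675460815, -0.04928228259086609), (0.1503440886735916, 0.1207820326089859), 12.105494499206543) long axis deg 12.105494
tray ((0.4117985963821411, 0.2802872955799103), (0.12952065467834473, 0.1245204508304596), 84.02068328857422) long axis deg 84.020676
stackT 109.0 [274.8902 180.2487] ((32.55888748168945, 36.072811126708984), 38.94999313354492)
cupT 146.0 [166.0026 198.926 ] ((28.8764591217041, 43.051513671875), 107.72975158691406)
tumT 132.0 [337.5882 181.7919] ((19.574071884155273, 19.85776710510254), 153.14817810058594)
stackS 118.0 [268.5289 160.9032] ((12.016962051391602, 18.32547950744629), 124.90636444091797)
cup base [ 0.5439 -0.0672  0.1825] 0.0019900134706689583
```

```bash
python3 - <<'E'
from h import *
np.set_printoptions(precision=4,suppress=True)
T,S=cam('top'),cam('scene')
hs=cv2.cvtColor(T['color'],cv2.COLOR_RGB2HSV).astype(int)
print('cam pos',ray(T,(256,190))[0],ray(S,(256,190))[0])
m=((hs[...,1]<32)&(hs[...,2]>125)).astype(np.uint8)*255
c=blob(cv2.morphologyEx(m,cv2.MORPH_CLOSE,np.ones((5,5))),128,172,200,268)
pts=np.array([onz(T,p[0],.024)[:2] for p in cv2.convexHull(c)],np.float32); print('tray',cv2.minAreaRect(pts))
yaw=np.radians(12.1); P=np.array([.5439,-.0672,.1825])
ims=[]
for R,(x0,y0,x1,y1) in((S,(210,140,300,225)),(T,(225,130,315,215))):
    a=cv2.resize(R['color'][y0:y1,x0:x1,::-1],(396,374),interpolation=cv2.INTER_CUBIC)
    for th,col in((30,(255,0,0)),(35,(0,255,0)),(40,(0,0,255))):
        t=np.radians(th); d=np.array([np.sin(t)*np.cos(yaw),np.sin(t)*np.sin(yaw),-np.cos(t)])
        q=[tuple(((proj(R,P+d*l)-[x0,y0]+.5)*4.4).astype(int)) for l in(0,.104,.175)]
        for i in(0,1): cv2.line(a,q[i],q[i+1],col,1)
        for u in q: cv2.circle(a,u,2,col,-1)
    ims.append(a)
a=cv2.resize(T['color'][165:265,125:205,::-1],(299,374)) 
cv2.imwrite('pics/z1.png',cv2.resize(np.hstack(ims),None,fx=1,fy=1)); cv2.imwrite('pics/z2.png',cv2.resize(np.hstack([T['color'][165:265,125:205,::-1],S['color'][210:310,135:240,::-1]]),None,fx=4,fy=4,interpolation=cv2.INTER_CUBIC))
E
```

```text
cam pos [ 0.3901 -0.0146  1.4439] [-0.3712  0.6841  0.7541]
tray ((0.45837751030921936, 0.2678539752960205), (0.16960546374320984, 0.23925653100013733), 82.60192108154297)
```

View pics/z1.png

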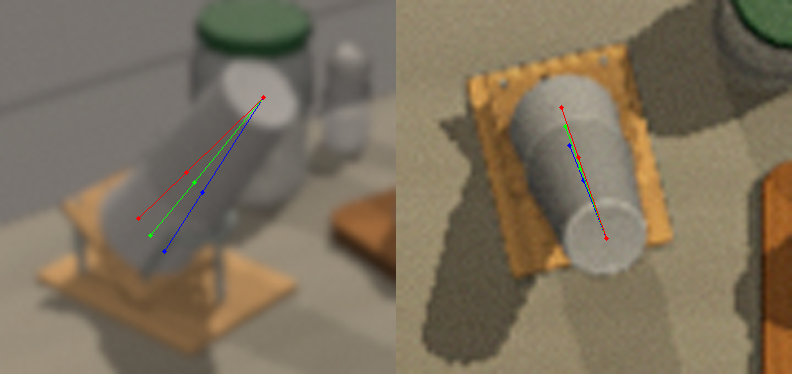

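View pics/z2.png

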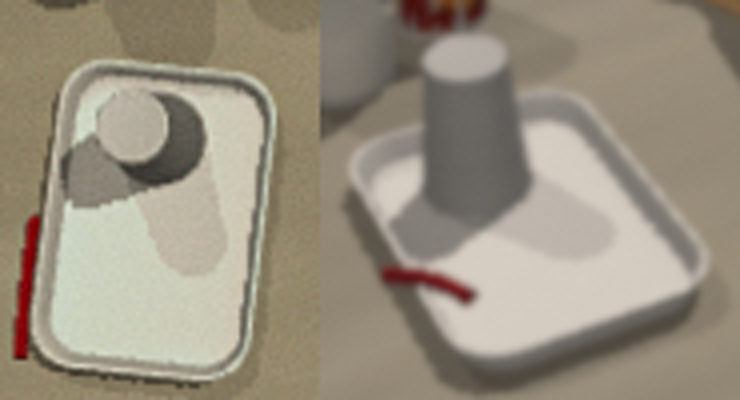

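z1: green (35°) lies on the stack's midline in both views. z2: tray corners are clear, and the spare's top disc is at zoom (132,128), i.e. top pixel (157.5,196.5). I'll compute the first move.

```bash
cat >> h.py <<'E'
from scipy.spatial.transform import Rotation as Ro
np.set_printoptions(precision=3,suppress=True)
def Rt(yaw,tilt):  # tool z tilted fwd by tilt towards yaw; tool y horizontal
    z=np.array([np.sin(tilt)*np.cos(yaw),np.sin(tilt)*np.sin(yaw),-np.cos(tilt)]); y=np.array([-np.sin(yaw),np.cos(yaw),0])
    return np.c_[np.cross(y,z),y,z]
def delta(P,R,p0=None,R0=None):
    s=sense(); R0=Ro.from_rotvec(s['tcp_rot']).as_matrix() if R0 is None else R0; p0=s['tool_pos'] if p0 is None else p0
    print('dp cm',R0.T@(P-p0)*100,'dr',Ro.from_matrix(R0.T@R).as_rotvec(),'| t',s['time_s'],'F',s['ft_force'],'w',s['grip_width'],s['grip_force'],'q',s['q'])
E
python3 - <<'E'
from h import *
T,S=cam('top'),cam('scene')
P,e=tri(S,(268.55,161.0),T,(272.0,183.4)); print('base',P,e, 'foot->base deg',np.degrees(np.arctan2(-.0493-P[1],.6227-P[0])))
print('spare cup',onz(T,(157.5,196.5),.108),'spare tum',onz(T,(337.6,181.8),.122))
R=Rt(np.radians(12.1),np.radians(35)); z=R[:,2]; print('z',z,'tumbler mouth',P+.175*z)
print('pre',P-.08*z); delta(P-.08*z,R)
E
```

```text
base [ 0.545 -0.066  0.184] 0.0017625438372314822 foot->base deg 12.004448001449715
spare cup [0.521 0.268 0.108] spare tum [ 0.553 -0.261  0.122]
z [ 0.561  0.12  -0.819] tumbler mouth [ 0.643 -0.045  0.041]
pre [ 0.5   -0.075  0.25 ]
dp cm [-45.894  41.246  -0.843] dr [ 0.022 -0.611  0.07 ] | t 0.4 F [-0.038 -0.355 -0.01 ] w 0.08669762515659277 0.0 q [-1.028  0.385  0.008 -0.    -1.194 -0.259]
```

```bash
python3 -m handwheel '[{"dp":[-4,3.6,-1],"dr":[0,0,0],"claw":8.7},{"dp":[-9,8,-2],"dr":[0,0,0],"claw":8.7},{"dp":[-14,12.5,-3],"dr":[0,-0.1,0.01],"claw":8.7},{"dp":[-18.5,16.6,-3],"dr":[0,-0.2,0.02],"claw":8.7},{"dp":[-23,20.7,-3],"dr":[0.01,-0.3,0.03],"claw":8.7},{"dp":[-27.5,24.7,-3],"dr":[0.01,-0.4,0.04],"claw":8.7},{"dp":[-32,28.8,-3],"dr":[0.02,-0.5,0.06],"claw":8.7},{"dp":[-36.5,33,-3],"dr":[0.02,-0.61,0.07],"claw":8.7},{"dp":[-41.2,37,-3],"dr":[0.02,-0.61,0.07],"claw":8.7},{"dp":[-45,40.5,-3],"dr":[0.02,-0.61,0.07],"claw":8.7}]' 15
python3 - <<'E'
from h import *
P=np.array([.545,-.066,.184]);R=Rt(np.radians(12.1),np.radians(35)); z=R[:,2]
delta(P-.05*z,R)
E
```

```text
time_s: 1.65
tool_pos: [0.4944, -0.0831, 0.2728]
tcp_rot: [-0.268, 2.516, 0.088]
ft_force: [0.1, 0.0, -0.2]
grip_width: 0.0872
grip_force: 0.0
dp cm [0.76  0.594 5.313] dr [0.003 0.002 0.001] | t 1.65 F [ 0.083  0.017 -0.239] w 0.08721387500562924 0.0 q [ 0.124 -0.084 -0.576 -0.117 -0.471 -1.395]
```

```bash
python3 -m handwheel '[{"dp":[0.3,0.3,1],"dr":[0,0,0],"claw":8.7},{"dp":[0.75,0.6,2.5],"dr":[0,0,0],"claw":8.7},{"dp":[0.75,0.6,4],"dr":[0,0,0],"claw":8.7},{"dp":[0.75,0.6,5.5],"dr":[0,0,0],"claw":8.7},{"dp":[0.75,0.6,7],"dr":[0,0,0],"claw":8.7},{"dp":[0.75,0.6,8],"dr":[0,0,0],"claw":8.7},{"dp":[0.75,0.6,8.6],"dr":[0,0,0],"claw":8.7},{"dp":[0.75,0.6,9],"dr":[0,0,0],"claw":8.7},{"dp":[0.75,0.6,9],"dr":[0,0,0],"claw":8.7},{"dp":[0.75,0.6,9],"dr":[0,0,0],"claw":8.7}]'
python3 - <<'E'
from h import *
P=np.array([.545,-.066,.184]);R=Rt(np.radians(12.1),np.radians(35)); z=R[:,2]
delta(P+.014*z,R)
T,S=cam('top'),cam('scene')
a=[cv2.resize(r['color'][y:y+85,x:x+90,::-1],(396,374),interpolation=cv2.INTER_CUBIC) for r,x,y in((S,210,120),(T,225,130))]
cv2.imwrite('pics/z3.png',np.hstack(a))
E
```

```text
time_s: 2.9
tool_pos: [0.5367, -0.0696, 0.1939]
tcp_rot: [-0.268, 2.519, 0.087]
ft_force: [0.5, 0.1, 0.1]
grip_width: 0.0866
grip_force: 0.0
dp cm [-0.158  0.171  2.717] dr [ 0.002  0.    -0.   ] | t 2.9 F [0.515 0.09  0.057] w 0.0866134099826677 0.0 q [ 0.145  0.094 -0.615 -0.16  -0.256 -1.362]
```

View pics/z3.png

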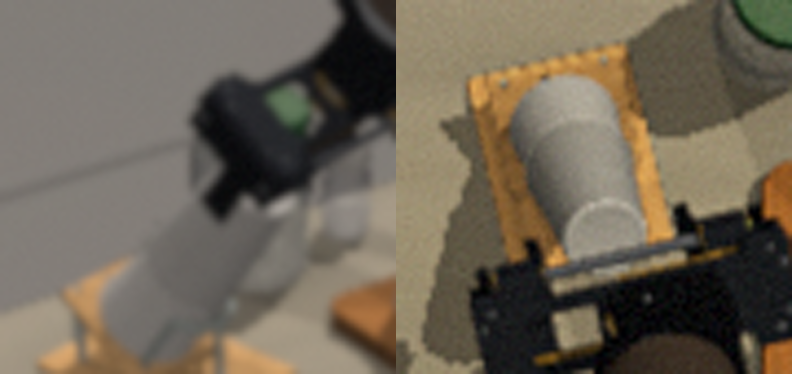

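The open jaws straddle the cup base: disc at zoom (605,235) in top, finger beside the cup at (225,200) in scene. I'll go 2.4 cm further in and close.

```bash
python3 -m handwheel '[{"dp":[-0.1,0.1,0.6],"dr":[0,0,0],"claw":8.7},{"dp":[-0.15,0.17,1.2],"dr":[0,0,0],"claw":8.7},{"dp":[-0.15,0.17,1.8],"dr":[0,0,0],"claw":8.7},{"dp":[-0.15,0.17,2.2],"dr":[0,0,0],"claw":8.7},{"dp":[-0.15,0.17,2.4],"dr":[0,0,0],"claw":8.7},{"dp":[-0.15,0.17,2.4],"dr":[0,0,0],"claw":8.0},{"dp":[-0.15,0.17,2.4],"dr":[0,0,0],"claw":7.4},{"dp":[-0.15,0.17,2.4],"dr":[0,0,0],"claw":6.9},{"dp":[-0.15,0.17,2.4],"dr":[0,0,0],"claw":6.5},{"dp":[-0.15,0.17,2.4],"dr":[0,0,0],"claw":6.3}]' 15
python3 - <<'E'
from h import *
P=np.array([.545,-.066,.184]);R=Rt(np.radians(12.1),np.radians(35)); z=R[:,2]
delta(P+.012*z,R)
T=cam('top')
s=sense();Rr=Ro.from_rotvec(s['tcp_rot']).as_matrix()
for k in(-1,1): print(proj(T,s['tool_pos']+Rr@[0,k*.0315,.019]))
cv2.imwrite('pics/z4.png',cv2.resize(T['color'][130:215,225:315,::-1],(396*2,374*2)[:2] if 0 else (600,566),interpolation=cv2.INTER_CUBIC))
E
```

```text
time_s: 4.25
tool_pos: [0.551, -0.0647, 0.1748]
tcp_rot: [-0.268, 2.519, 0.087]
ft_force: [0.0, 0.3, 0.3]
grip_width: 0.0645
grip_force: 0.0
dp cm [-0.024  0.002  0.093] dr [ 0.002 -0.    -0.   ] | t 4.25 F [0.038 0.319 0.345] w 0.06451865999079098 0.0 q [ 0.151  0.146 -0.608 -0.176 -0.211 -1.349]
[280.855 175.972]
[259.303 180.999]
```

View pics/z4.png

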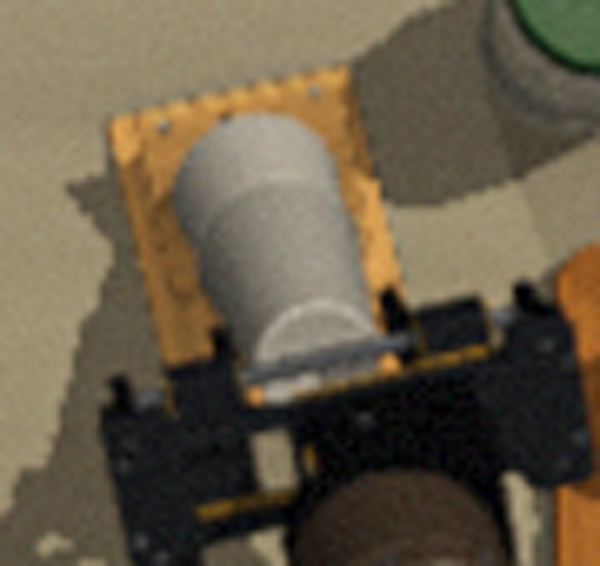

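The fingers at zoom (218,340) and (395,305) are centred on the cup. Closing.

```bash
python3 -m handwheel '[{"dp":[0,0,0],"dr":[0,0,0],"claw":6.1},{"dp":[0,0,0],"dr":[0,0,0],"claw":5.9},{"dp":[0,0,0],"dr":[0,0,0],"claw":5.7},{"dp":[0,0,0],"dr":[0,0,0],"claw":5.4},{"dp":[0,0,0],"dr":[0,0,0],"claw":5},{"dp":[0,0,0],"dr":[0,0,0],"claw":5},{"dp":[0,0,0],"dr":[0,0,0],"claw":5},{"dp":[0,0,0],"dr":[0,0,0],"claw":5},{"dp":[0,0,0],"dr":[0,0,0],"claw":5},{"dp":[0,0,0],"dr":[0,0,0],"claw":5}]' 25
```

```text
time_s: 5.55
tool_pos: [0.551, -0.0647, 0.1747]
tcp_rot: [-0.267, 2.519, 0.087]
ft_force: [-0.3, 2.4, 0.1]
grip_width: 0.0572
grip_force: 24.9
```

```bash
python3 -m handwheel '[{"dp":[0,0,-0.2],"dr":[0,0,0],"claw":5},{"dp":[0,0,-0.5],"dr":[0,0,0],"claw":5},{"dp":[0,0,-0.9],"dr":[0,0,0],"claw":5},{"dp":[0,0,-1.3],"dr":[0,0,0],"claw":5},{"dp":[0,0,-1.7],"dr":[0,0,0],"claw":5},{"dp":[0,0,-2.1],"dr":[0,0,0],"claw":5},{"dp":[0,0,-2.5],"dr":[0,0,0],"claw":5},{"dp":[0,0,-3],"dr":[0,0,0],"claw":5},{"dp":[0,0,-3.5],"dr":[0,0,0],"claw":5},{"dp":[0,0,-4],"dr":[0,0,0],"claw":5}]' 25
```

```text
time_s: 6.8
tool_pos: [0.5284, -0.0697, 0.2078]
tcp_rot: [-0.267, 2.519, 0.087]
ft_force: [0.3, 0.2, -2.2]
grip_width: 0.0571
grip_force: 24.8
```

```bash
python3 -m handwheel '[{"dp":[0,0,-0.6],"dr":[0,0,0],"claw":5},{"dp":[0,0,-1.3],"dr":[0,0,0],"claw":5},{"dp":[0,0,-2.1],"dr":[0,0,0],"claw":5},{"dp":[0,0,-3],"dr":[0,0,0],"claw":5},{"dp":[0,0,-4],"dr":[0,0,0],"claw":5},{"dp":[0,0,-5],"dr":[0,0,0],"claw":5},{"dp":[0,0,-6],"dr":[0,0,0],"claw":5},{"dp":[0,0,-7],"dr":[0,0,0],"claw":5},{"dp":[0,0,-7.6],"dr":[0,0,0],"claw":5},{"dp":[0,0,-8],"dr":[0,0,0],"claw":5}]' 25
python3 - <<'E'
from h import *
S,T=cam('scene'),cam('top')
cv2.imwrite('pics/z5.png',np.hstack([cv2.resize(r['color'][y:y+125,x:x+130,::-1],(390,375),interpolation=cv2.INTER_CUBIC) for r,x,y in((S,200,100),(T,210,130))]))
e=-.042*np.array([np.cos(np.radians(7.4)),-np.sin(np.radians(7.4))]); C=np.array([.4584+e[0],.2679+e[1]])
print(C); delta(np.r_[C,.16],Rt(np.radians(-7.4)+0,0))
E
```

```text
time_s: 8.05
tool_pos: [0.4836, -0.0794, 0.2734]
tcp_rot: [-0.267, 2.519, 0.087]
ft_force: [0.1, 0.6, -1.8]
grip_width: 0.0572
grip_force: 24.8
[0.417 0.273]
dp cm [ 5.828 35.875  9.846] dr [0.106 0.604 0.33 ] | t 8.15 F [-0.687  0.212 -2.427] w 0.05735186911023047 24.758283086121082 q [ 0.142 -0.108 -0.603 -0.092 -0.468 -1.432]
```

View pics/z5.png

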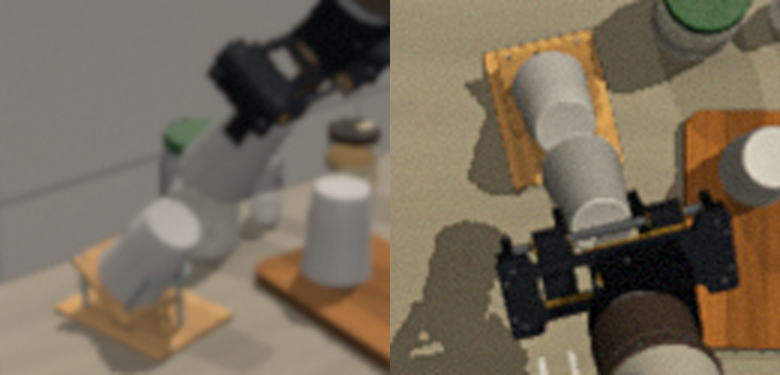

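Scene: the tumbler stays in the rack (base at zoom (172,225)); the cup hangs free in the jaws. Next I carry it upright over the tray's near half.

```bash
python3 -m handwheel '[{"dp":[0.1,1.2,0],"dr":[0,0,0],"claw":5},{"dp":[0.3,4,0.4],"dr":[0.01,0.06,0.03],"claw":5},{"dp":[0.7,8,1.2],"dr":[0.02,0.13,0.07],"claw":5},{"dp":[1.2,12.5,2],"dr":[0.035,0.2,0.11],"claw":5},{"dp":[1.7,17,3],"dr":[0.05,0.28,0.15],"claw":5},{"dp":[2.1,21.5,3.9],"dr":[0.06,0.36,0.2],"claw":5},{"dp":[2.6,26,4.8],"dr":[0.075,0.44,0.24],"claw":5},{"dp":[3,30.5,5.6],"dr":[0.09,0.51,0.28],"claw":5},{"dp":[3.3,34,6.3],"dr":[0.1,0.57,0.31],"claw":5},{"dp":[3.5,35.9,6.6],"dr":[0.106,0.604,0.33],"claw":5}]' 25
python3 - <<'E'
from h import *
s=sense(); print(s['tool_pos']); delta(np.array([.417,.273,.16]),Rt(np.radians(-7.4),0))
S,T=cam('scene'),cam('top')
cv2.imwrite('pics/z6.png',np.hstack([cv2.resize(r['color'][y:y+125,x:x+130,::-1],(390,375),interpolation=cv2.INTER_CUBIC) for r,x,y in((S,130,190),(T,100,160))]))
E
```

```text
time_s: 9.4
tool_pos: [0.4174, 0.2761, 0.1986]
tcp_rot: [-0.202, -3.134, -0.0]
ft_force: [-0.3, -0.2, -1.7]
grip_width: 0.057
grip_force: 24.7
[0.417 0.276 0.199]
dp cm [-0.002 -0.315  3.86 ] dr [ 0.    -0.001  0.001] | t 9.4 F [-0.311 -0.206 -1.743] w 0.05696494248115224 24.739700953359716 q [ 0.909  0.212 -0.355 -0.001 -1.004 -2.607]
```

View pics/z6.png

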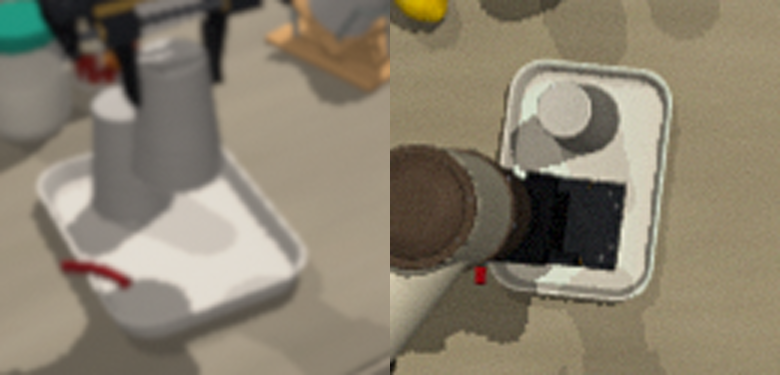

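The cup hangs upright between the jaws over the near half (zoom (175,120) scene), clear of the spare at zoom (565,110) top. Lowering.

```bash
python3 -m handwheel '[{"dp":[0,-0.2,0.8],"dr":[0,0,0],"claw":5},{"dp":[0,-0.3,2],"dr":[0,0,0],"claw":5},{"dp":[0,-0.3,3.4],"dr":[0,0,0],"claw":5},{"dp":[0,-0.3,4.8],"dr":[0,0,0],"claw":5},{"dp":[0,-0.3,6.2],"dr":[0,0,0],"claw":5},{"dp":[0,-0.3,7.4],"dr":[0,0,0],"claw":5},{"dp":[0,-0.3,8.4],"dr":[0,0,0],"claw":5},{"dp":[0,-0.3,9],"dr":[0,0,0],"claw":5},{"dp":[0,-0.3,9.3],"dr":[0,0,0],"claw":5},{"dp":[0,-0.3,9.4],"dr":[0,0,0],"claw":5}]' 25
python3 -m handwheel '[{"dp":[0,0,0.05],"dr":[0,0,0],"claw":5},{"dp":[0,0,0.1],"dr":[0,0,0],"claw":5},{"dp":[0,0,0.15],"dr":[0,0,0],"claw":5},{"dp":[0,0,0.2],"dr":[0,0,0],"claw":5},{"dp":[0,0,0.25],"dr":[0,0,0],"claw":5},{"dp":[0,0,0.3],"dr":[0,0,0],"claw":5},{"dp":[0,0,0.35],"dr":[0,0,0],"claw":5},{"dp":[0,0,0.4],"dr":[0,0,0],"claw":5},{"dp":[0,0,0.45],"dr":[0,0,0],"claw":5},{"dp":[0,0,0.5],"dr":[0,0,0],"claw":5}]' 25
```

```text
time_s: 10.75
tool_pos: [0.4169, 0.2708, 0.1057]
tcp_rot: [0.203, 3.135, 0.0]
ft_force: [0.6, 0.5, -1.4]
grip_width: 0.0572
grip_force: 24.7
time_s: 12.0
tool_pos: [0.4168, 0.2706, 0.1006]
tcp_rot: [-0.203, -3.135, 0.0]
ft_force: [0.2, -1.2, -0.6]
grip_width: 0.0571
grip_force: 24.7
```

```bash
python3 -m handwheel '[{"dp":[0,0,0.03],"dr":[0,0,0],"claw":5},{"dp":[0,0,0.06],"dr":[0,0,0],"claw":5},{"dp":[0,0,0.09],"dr":[0,0,0],"claw":5},{"dp":[0,0,0.12],"dr":[0,0,0],"claw":5},{"dp":[0,0,0.15],"dr":[0,0,0],"claw":5},{"dp":[0,0,0.18],"dr":[0,0,0],"claw":5},{"dp":[0,0,0.2],"dr":[0,0,0],"claw":5},{"dp":[0,0,0.2],"dr":[0,0,0],"claw":5},{"dp":[0,0,0.2],"dr":[0,0,0],"claw":5},{"dp":[0,0,0.2],"dr":[0,0,0],"claw":5}]' 25
```

```text
time_s: 13.25
tool_pos: [0.4168, 0.2706, 0.0986]
tcp_rot: [-0.203, -3.135, 0.0]
ft_force: [-0.5, 0.8, -2.2]
grip_width: 0.0571
grip_force: 24.7
```

```bash
python3 -m handwheel '[{"dp":[0,0,0.03],"dr":[0,0,0],"claw":5},{"dp":[0,0,0.06],"dr":[0,0,0],"claw":5},{"dp":[0,0,0.09],"dr":[0,0,0],"claw":5},{"dp":[0,0,0.12],"dr":[0,0,0],"claw":5},{"dp":[0,0,0.15],"dr":[0,0,0],"claw":5},{"dp":[0,0,0.18],"dr":[0,0,0],"claw":5},{"dp":[0,0,0.2],"dr":[0,0,0],"claw":5},{"dp":[0,0,0.2],"dr":[0,0,0],"claw":5},{"dp":[0,0,0.2],"dr":[0,0,0],"claw":5},{"dp":[0,0,0.2],"dr":[0,0,0],"claw":5}]' 25
```

```text
time_s: 14.5
tool_pos: [0.4169, 0.2707, 0.0967]
tcp_rot: [0.203, 3.135, 0.0]
ft_force: [0.3, 0.0, 0.2]
grip_width: 0.0576
grip_force: 24.8
```

```bash
python3 -m handwheel '[{"dp":[0,0,0.03],"dr":[0,0,0],"claw":5},{"dp":[0,0,0.06],"dr":[0,0,0],"claw":5},{"dp":[0,0,0.08],"dr":[0,0,0],"claw":5},{"dp":[0,0,0.1],"dr":[0,0,0],"claw":5},{"dp":[0,0,0.1],"dr":[0,0,0],"claw":5},{"dp":[0,0,0.1],"dr":[0,0,0],"claw":5},{"dp":[0,0,0.1],"dr":[0,0,0],"claw":5},{"dp":[0,0,0.1],"dr":[0,0,0],"claw":5},{"dp":[0,0,0.1],"dr":[0,0,0],"claw":5},{"dp":[0,0,0.1],"dr":[0,0,0],"claw":5}]' 25
```

```text
time_s: 15.75
tool_pos: [0.4173, 0.2707, 0.0963]
tcp_rot: [0.202, 3.134, 0.001]
ft_force: [1.8, -3.8, 5.3]
grip_width: 0.0574
grip_force: 25.1
```

Contact is confirmed (about 7 N of support). Releasing and backing straight up.

```bash
python3 -m handwheel '[{"dp":[0,0,-0.05],"dr":[0,0,0],"claw":5.7},{"dp":[0,0,-0.05],"dr":[0,0,0],"claw":6.1},{"dp":[0,0,-0.05],"dr":[0,0,0],"claw":6.6},{"dp":[0,0,-0.05],"dr":[0,0,0],"claw":7.2},{"dp":[0,0,-0.05],"dr":[0,0,0],"claw":8},{"dp":[0,0,-0.05],"dr":[0,0,0],"claw":8.7},{"dp":[0,0,-0.05],"dr":[0,0,0],"claw":8.7},{"dp":[0,0,-0.5],"dr":[0,0,0],"claw":8.7},{"dp":[0,0,-1.5],"dr":[0,0,0],"claw":8.7},{"dp":[0,0,-3],"dr":[0,0,0],"claw":8.7}]' 15
python3 -m handwheel '[{"dp":[0,0,-2],"dr":[0,0,0],"claw":8.7},{"dp":[0,0,-4],"dr":[0,0,0],"claw":8.7},{"dp":[0,0,-7],"dr":[0,0,0],"claw":8.7},{"dp":[0,-3,-10],"dr":[0,0,0],"claw":8.7},{"dp":[0,-7,-11],"dr":[0,0,0],"claw":8.7},{"dp":[0,-12,-11],"dr":[0,0,0],"claw":8.7},{"dp":[0,-17,-11],"dr":[0,0,0],"claw":8.7},{"dp":[0,-22,-11],"dr":[0,0,0],"claw":8.7},{"dp":[0,-25,-11],"dr":[0,0,0],"claw":8.7},{"dp":[0,-26,-11],"dr":[0,0,0],"claw":8.7}]'
python3 - <<'E'
from h import *
S,T=cam('scene'),cam('top')
cv2.imwrite('pics/s7.png',S['color'][:,:,::-1]);cv2.imwrite('pics/t7.png',T['color'][:,:,::-1])
cv2.imwrite('pics/z7.png',np.hstack([cv2.resize(r['color'][y:y+150,x:x+160,::-1],(400,375),interpolation=cv2.INTER_CUBIC) for r,x,y in((S,130,135),(T,130,130))]))
P=np.array([.545,-.066,.184]);R=Rt(np.radians(12.1),np.radians(35)); z=R[:,2]; B=P+.074*z
print('tumbler base pred',B,'px',proj(S,B),proj(T,B)); delta(B-.07*z,R)
E
```

```text
time_s: 17.0
tool_pos: [0.4167, 0.2706, 0.1263]
tcp_rot: [-0.203, -3.135, 0.0]
ft_force: [0.2, -0.3, 0.0]
grip_width: 0.0872
grip_force: 0.0
time_s: 18.25
tool_pos: [0.3829, 0.0115, 0.2364]
tcp_rot: [0.206, 3.134, 0.001]
ft_force: [0.7, 0.2, -0.1]
grip_width: 0.0869
grip_force: 0.0
tumbler base pred [ 0.587 -0.057  0.123] px [257.476 175.134] [267.655 171.734]
dp cm [-17.262  -5.594   5.557] dr [-0.104 -0.604 -0.331] | t 18.35 F [ 0.618  0.681 -0.463] w 0.08709275505385658 0.0 q [ 0.462 -0.039 -0.537 -0.    -1.072 -2.163]
```

View pics/z7.png

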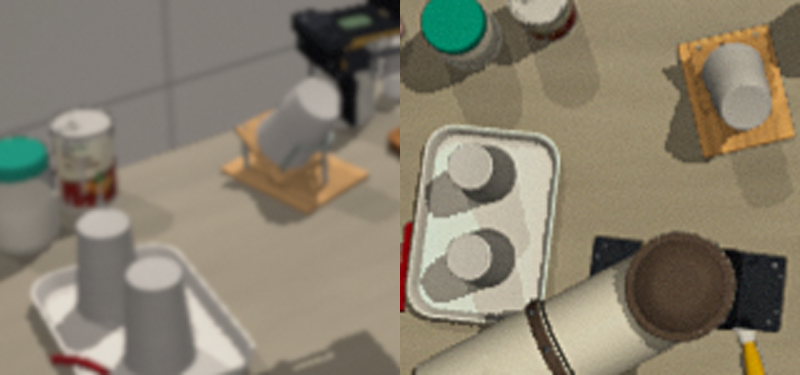

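Both cups stand flat in the tray at zoom (470,165) and (470,257). The tumbler's base disc is at scene (257.5,174.5) and top (267.5,171.1), within 0.7 px of prediction. By q5 ≈ q2−q3−π/2+tilt, joint 5 would pass its limit at 35° tilt here, so I'll tilt the tool 26°. A turn about the closing line leaves the pads' planes unchanged.

```bash
python3 - <<'E'
from h import *
P=np.array([.545,-.066,.184]);z=Rt(np.radians(12.1),np.radians(35))[:,2]; B=P+.074*z
delta(B-.07*z,Rt(np.radians(12.1),np.radians(26)))
E
```

```text
dp cm [-17.262  -5.594   5.557] dr [-0.077 -0.448 -0.336] | t 18.35 F [ 0.618  0.681 -0.463] w 0.08709275505385658 0.0 q [ 0.462 -0.039 -0.537 -0.    -1.072 -2.163]
```

```bash
python3 -m handwheel '[{"dp":[-1,-0.4,0.3],"dr":[0,0,0],"claw":8.7},{"dp":[-3,-1,0.9],"dr":[-0.01,-0.07,-0.05],"claw":8.7},{"dp":[-5.5,-2,1.5],"dr":[-0.02,-0.14,-0.11],"claw":8.7},{"dp":[-8,-3,2.2],"dr":[-0.04,-0.22,-0.17],"claw":8.7},{"dp":[-11,-4,3],"dr":[-0.05,-0.3,-0.23],"claw":8.7},{"dp":[-14,-5,4],"dr":[-0.065,-0.38,-0.29],"claw":8.7},{"dp":[-16,-5.4,5],"dr":[-0.077,-0.448,-0.336],"claw":8.7},{"dp":[-17.3,-5.6,5.6],"dr":[-0.077,-0.448,-0.336],"claw":8.7},{"dp":[-17.3,-5.6,5.6],"dr":[-0.077,-0.448,-0.336],"claw":8.7},{"dp":[-17.3,-5.6,5.6],"dr":[-0.077,-0.448,-0.336],"claw":8.7}]' 15
python3 - <<'E'
from h import *
P=np.array([.545,-.066,.184]);z=Rt(np.radians(12.1),np.radians(35))[:,2]; B=P+.074*z
R=Rt(np.radians(12.1),np.radians(26))
for d in(-.025,.012): delta(B+d*z,R)
E
```

```text
time_s: 19.6
tool_pos: [0.5479, -0.0645, 0.1798]
tcp_rot: [-0.286, 2.676, 0.065]
ft_force: [-0.1, -0.2, -0.0]
grip_width: 0.0869
grip_force: 0.0
dp cm [-0.676 -0.09   4.326] dr [ 0.001 -0.002  0.002] | t 19.6 F [-0.094 -0.168 -0.003] w 0.0868998823332432 0.0 q [ 0.165  0.158 -0.548 -0.052 -0.413 -1.48 ]
dp cm [-1.262 -0.094  7.979] dr [ 0.001 -0.002  0.002] | t 19.6 F [-0.094 -0.168 -0.003] w 0.0868998823332432 0.0 q [ 0.165  0.158 -0.548 -0.052 -0.413 -1.48 ]
```

```bash
python3 -m handwheel '[{"dp":[-0.15,-0.1,1],"dr":[0,0,0],"claw":8.7},{"dp":[-0.35,-0.1,2.2],"dr":[0,0,0],"claw":8.7},{"dp":[-0.55,-0.1,3.5],"dr":[0,0,0],"claw":8.7},{"dp":[-0.75,-0.1,4.7],"dr":[0,0,0],"claw":8.7},{"dp":[-0.9,-0.1,5.7],"dr":[0,0,0],"claw":8.7},{"dp":[-1.05,-0.1,6.6],"dr":[0,0,0],"claw":8.7},{"dp":[-1.15,-0.1,7.3],"dr":[0,0,0],"claw":8.7},{"dp":[-1.2,-0.1,7.7],"dr":[0,0,0],"claw":8.7},{"dp":[-1.25,-0.1,7.9],"dr":[0,0,0],"claw":8.7},{"dp":[-1.25,-0.1,7.9],"dr":[0,0,0],"claw":8.7}]' 15
python3 - <<'E'
from h import *
P=np.array([.545,-.066,.184]);z=Rt(np.radians(12.1),np.radians(35))[:,2]; B=P+.074*z
delta(B+.012*z,Rt(np.radians(12.1),np.radians(26)))
S,T=cam('scene'),cam('top')
cv2.imwrite('pics/z8.png',np.hstack([cv2.resize(r['color'][y:y+85,x:x+90,::-1],(396,374),interpolation=cv2.INTER_CUBIC) for r,x,y in((S,210,140),(T,225,130))]))
E
```

```text
time_s: 20.85
tool_pos: [0.5926, -0.0564, 0.1141]
tcp_rot: [-0.286, 2.676, 0.065]
ft_force: [-0.6, -0.5, 0.8]
grip_width: 0.0868
grip_force: 0.0
dp cm [-0.044  0.055  0.082] dr [ 0.    -0.001  0.002] | t 20.85 F [-0.594 -0.544  0.757] w 0.08675558177875992 0.0 q [ 0.166  0.322 -0.524 -0.074 -0.273 -1.457]
```

View pics/z8.png

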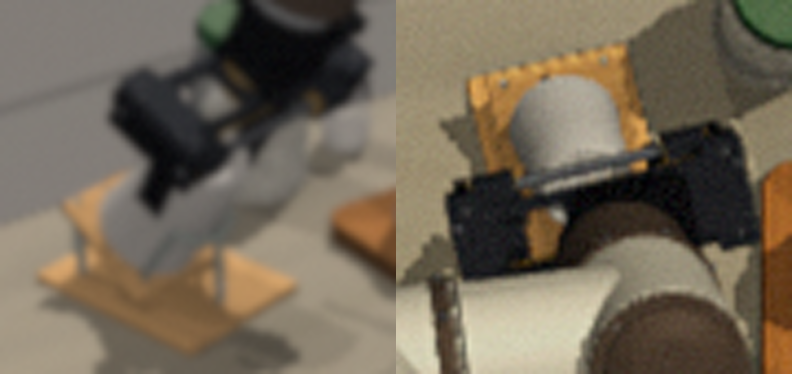

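The jaws straddle the tumbler's base end: finger at zoom (155,190) scene, cross bar over the base at (590,170) top. Closing.

```bash
python3 -m handwheel '[{"dp":[0,0.05,0.1],"dr":[0,0,0],"claw":8},{"dp":[0,0.05,0.1],"dr":[0,0,0],"claw":7.4},{"dp":[0,0.05,0.1],"dr":[0,0,0],"claw":7},{"dp":[0,0.05,0.1],"dr":[0,0,0],"claw":6.8},{"dp":[0,0.05,0.1],"dr":[0,0,0],"claw":6.6},{"dp":[0,0.05,0.1],"dr":[0,0,0],"claw":6.3},{"dp":[0,0.05,0.1],"dr":[0,0,0],"claw":5.8},{"dp":[0,0.05,0.1],"dr":[0,0,0],"claw":5.5},{"dp":[0,0.05,0.1],"dr":[0,0,0],"claw":5.5},{"dp":[0,0.05,0.1],"dr":[0,0,0],"claw":5.5}]' 35
```

```text
time_s: 22.2
tool_pos: [0.5929, -0.0555, 0.1131]
tcp_rot: [-0.286, 2.676, 0.066]
ft_force: [-0.9, 4.9, 1.2]
grip_width: 0.0656
grip_force: 34.9
```

```bash
python3 -m handwheel '[{"dp":[0.03,0,-0.2],"dr":[0,0,0],"claw":5.5},{"dp":[0.08,0,-0.5],"dr":[0,0,0],"claw":5.5},{"dp":[0.16,0,-1],"dr":[0,0,0],"claw":5.5},{"dp":[0.25,0,-1.6],"dr":[0,0,0],"claw":5.5},{"dp":[0.38,0,-2.4],"dr":[0,0,0],"claw":5.5},{"dp":[0.5,0,-3.2],"dr":[0,0,0],"claw":5.5},{"dp":[0.63,0,-4],"dr":[0,0,0],"claw":5.5},{"dp":[0.79,0,-5],"dr":[0,0,0],"claw":5.5},{"dp":[0.95,0,-6],"dr":[0,0,0],"claw":5.5},{"dp":[1.1,0,-7],"dr":[0,0,0],"claw":5.5}]' 35
python3 -m handwheel '[{"dp":[0.16,0,-1],"dr":[0,0,0],"claw":5.5},{"dp":[0.3,0,-2],"dr":[0,0,0],"claw":5.5},{"dp":[0.5,0,-3],"dr":[0,0,0],"claw":5.5},{"dp":[0.63,0,-4],"dr":[0,0,0],"claw":5.5},{"dp":[0.79,0,-5],"dr":[0,0,0],"claw":5.5},{"dp":[0.95,0,-6],"dr":[0,0,0],"claw":5.5},{"dp":[1.1,0,-7],"dr":[0,0,0],"claw":5.5},{"dp":[1.25,0,-8],"dr":[0,0,0],"claw":5.5},{"dp":[1.3,0,-8.5],"dr":[0,0,0],"claw":5.5},{"dp":[1.3,0,-8.5],"dr":[0,0,0],"claw":5.5}]' 35
python3 - <<'E'
from h import *
S,T=cam('scene'),cam('top')
cv2.imwrite('pics/z9.png',np.hstack([cv2.resize(r['color'][y:y+125,x:x+130,::-1],(390,375),interpolation=cv2.INTER_CUBIC) for r,x,y in((S,200,80),(T,210,130))]))
e=-.055*np.array([np.cos(np.radians(1.84)),-np.sin(np.radians(1.84))]); C=np.array([.4906+e[0],-.2682+e[1]]); print(C)
for t in(0,-9): delta(np.r_[C,.23],Rt(np.radians(-1.84),np.radians(t)))
E
```

```text
time_s: 23.45
tool_pos: [0.5514, -0.0649, 0.1709]
tcp_rot: [-0.285, 2.679, 0.065]
ft_force: [-0.1, -0.3, -2.2]
grip_width: 0.0659
grip_force: 34.8
time_s: 24.7
tool_pos: [0.5056, -0.0746, 0.2425]
tcp_rot: [-0.285, 2.675, 0.065]
ft_force: [0.3, -0.0, -3.5]
grip_width: 0.0654
grip_force: 34.8
[ 0.436 -0.266]
dp cm [ 10.302 -17.279  -3.684] dr [0.055 0.45  0.241] | t 24.8 F [ 0.784  0.642 -2.491] w 0.06571896759498898 34.76285703247413 q [ 0.157  0.01  -0.536 -0.044 -0.574 -1.484]
dp cm [ 10.302 -17.279  -3.684] dr [0.036 0.606 0.246] | t 24.8 F [ 0.784  0.642 -2.491] w 0.06571896759498898 34.76285703247413 q [ 0.157  0.01  -0.536 -0.044 -0.574 -1.484]
```

View pics/z9.png

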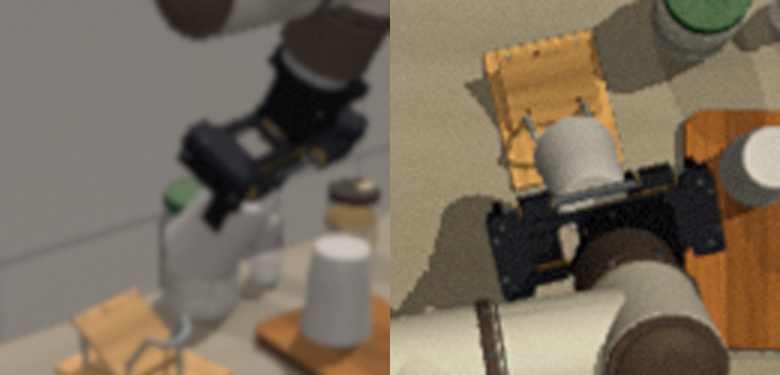

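Tumbler free in the jaws, rack empty. That makes 12 pictures viewed, over the limit of 10; I miscounted and will go by numbers from here. Carrying it to the board, tool tilted −9° so that the tumbler is upright.

```bash
python3 -m handwheel '[{"dp":[0.7,-0.3,-0.3],"dr":[0,0.03,0.01],"claw":5.5},{"dp":[2,-1.3,-0.8],"dr":[0,0.09,0.04],"claw":5.5},{"dp":[3.5,-3,-1.3],"dr":[0.01,0.17,0.07],"claw":5.5},{"dp":[5,-5.2,-1.8],"dr":[0.01,0.25,0.1],"claw":5.5},{"dp":[6.5,-7.8,-2.3],"dr":[0.02,0.33,0.13],"claw":5.5},{"dp":[7.7,-10.5,-2.8],"dr":[0.02,0.41,0.16],"claw":5.5},{"dp":[8.8,-13,-3.2],"dr":[0.03,0.49,0.2],"claw":5.5},{"dp":[9.7,-15.2,-3.5],"dr":[0.03,0.55,0.22],"claw":5.5},{"dp":[10.2,-16.8,-3.7],"dr":[0.036,0.59,0.24],"claw":5.5},{"dp":[10.3,-17.3,-3.7],"dr":[0.036,0.606,0.246],"claw":5.5}]' 35
python3 - <<'E'
from h import *
R=Rt(np.radians(-1.84),np.radians(-9))
for h in(.23,.12,.11): delta(np.array([.436,-.266,h]),R)
T,S=cam('top'),cam('scene'); cv2.imwrite('pics/s10.png',S['color'][:,:,::-1])
E
```

```text
time_s: 26.05
tool_pos: [0.4364, -0.2674, 0.2294]
tcp_rot: [-0.05, -2.984, -0.005]
ft_force: [0.3, 0.0, -2.8]
grip_width: 0.0652
grip_force: 34.8
dp cm [ 0.053  0.135 -0.05 ] dr [ 0.001 -0.    -0.001] | t 26.05 F [ 0.308  0.008 -2.804] w 0.06517196605991012 34.751160425366834 q [-0.216  0.272 -0.21   0.03  -1.244 -1.4  ]
dp cm [-1.668  0.131 10.815] dr [ 0.001 -0.    -0.001] | t 26.05 F [ 0.308  0.008 -2.804] w 0.06517196605991012 34.751160425366834 q [-0.216  0.272 -0.21   0.03  -1.244 -1.4  ]
dp cm [-1.825  0.13  11.802] dr [ 0.001 -0.    -0.001] | t 26.05 F [ 0.308  0.008 -2.804] w 0.06517196605991012 34.751160425366834 q [-0.216  0.272 -0.21   0.03  -1.244 -1.4  ]
```

```bash
python3 -m handwheel '[{"dp":[-0.1,0.1,0.8],"dr":[0,0,0],"claw":5.5},{"dp":[-0.3,0.1,2.2],"dr":[0,0,0],"claw":5.5},{"dp":[-0.6,0.1,4],"dr":[0,0,0],"claw":5.5},{"dp":[-0.9,0.1,5.8],"dr":[0,0,0],"claw":5.5},{"dp":[-1.15,0.1,7.5],"dr":[0,0,0],"claw":5.5},{"dp":[-1.4,0.1,9],"dr":[0,0,0],"claw":5.5},{"dp":[-1.55,0.1,10],"dr":[0,0,0],"claw":5.5},{"dp":[-1.63,0.1,10.5],"dr":[0,0,0],"claw":5.5},{"dp":[-1.67,0.1,10.8],"dr":[0,0,0],"claw":5.5},{"dp":[-1.7,0.1,10.9],"dr":[0,0,0],"claw":5.5}]' 35
python3 -m handwheel '[{"dp":[0,0,0.05],"dr":[0,0,0],"claw":5.5},{"dp":[-0.02,0,0.1],"dr":[0,0,0],"claw":5.5},{"dp":[-0.02,0,0.15],"dr":[0,0,0],"claw":5.5},{"dp":[-0.03,0,0.2],"dr":[0,0,0],"claw":5.5},{"dp":[-0.04,0,0.25],"dr":[0,0,0],"claw":5.5},{"dp":[-0.05,0,0.3],"dr":[0,0,0],"claw":5.5},{"dp":[-0.05,0,0.35],"dr":[0,0,0],"claw":5.5},{"dp":[-0.06,0,0.4],"dr":[0,0,0],"claw":5.5},{"dp":[-0.06,0,0.4],"dr":[0,0,0],"claw":5.5},{"dp":[-0.06,0,0.4],"dr":[0,0,0],"claw":5.5}]' 35
```

```text
time_s: 27.4
tool_pos: [0.4357, -0.2657, 0.1202]
tcp_rot: [-0.048, -2.985, -0.004]
ft_force: [0.7, -0.3, -2.4]
grip_width: 0.0657
grip_force: 34.8
time_s: 28.65
tool_pos: [0.4355, -0.2656, 0.116]
tcp_rot: [-0.048, -2.984, -0.004]
ft_force: [-0.2, -0.2, -1.9]
grip_width: 0.066
grip_force: 34.8
```

```bash
python3 -m handwheel '[{"dp":[0,0,0.03],"dr":[0,0,0],"claw":5.5},{"dp":[-0.01,0,0.07],"dr":[0,0,0],"claw":5.5},{"dp":[-0.02,0,0.1],"dr":[0,0,0],"claw":5.5},{"dp":[-0.02,0,0.14],"dr":[0,0,0],"claw":5.5},{"dp":[-0.03,0,0.17],"dr":[0,0,0],"claw":5.5},{"dp":[-0.03,0,0.21],"dr":[0,0,0],"claw":5.5},{"dp":[-0.04,0,0.25],"dr":[0,0,0],"claw":5.5},{"dp":[-0.04,0,0.25],"dr":[0,0,0],"claw":5.5},{"dp":[-0.04,0,0.25],"dr":[0,0,0],"claw":5.5},{"dp":[-0.04,0,0.25],"dr":[0,0,0],"claw":5.5}]' 35
```

```text
time_s: 29.9
tool_pos: [0.4355, -0.2656, 0.1135]
tcp_rot: [-0.048, -2.984, -0.004]
ft_force: [0.1, -0.3, -1.8]
grip_width: 0.0658
grip_force: 34.8
```

```bash
python3 -m handwheel '[{"dp":[0,0,0.03],"dr":[0,0,0],"claw":5.5},{"dp":[-0.01,0,0.06],"dr":[0,0,0],"claw":5.5},{"dp":[-0.02,0,0.09],"dr":[0,0,0],"claw":5.5},{"dp":[-0.02,0,0.12],"dr":[0,0,0],"claw":5.5},{"dp":[-0.03,0,0.15],"dr":[0,0,0],"claw":5.5},{"dp":[-0.03,0,0.18],"dr":[0,0,0],"claw":5.5},{"dp":[-0.03,0,0.2],"dr":[0,0,0],"claw":5.5},{"dp":[-0.03,0,0.2],"dr":[0,0,0],"claw":5.5},{"dp":[-0.03,0,0.2],"dr":[0,0,0],"claw":5.5},{"dp":[-0.03,0,0.2],"dr":[0,0,0],"claw":5.5}]' 35
```

```text
time_s: 31.15
tool_pos: [0.4355, -0.2656, 0.1114]
tcp_rot: [-0.048, -2.984, -0.004]
ft_force: [0.3, 0.1, -3.6]
grip_width: 0.0656
grip_force: 34.8
```

```bash
python3 -m handwheel '[{"dp":[0,0,0.03],"dr":[0,0,0],"claw":5.5},{"dp":[-0.01,0,0.06],"dr":[0,0,0],"claw":5.5},{"dp":[-0.02,0,0.09],"dr":[0,0,0],"claw":5.5},{"dp":[-0.02,0,0.12],"dr":[0,0,0],"claw":5.5},{"dp":[-0.03,0,0.15],"dr":[0,0,0],"claw":5.5},{"dp":[-0.03,0,0.18],"dr":[0,0,0],"claw":5.5},{"dp":[-0.03,0,0.2],"dr":[0,0,0],"claw":5.5},{"dp":[-0.03,0,0.2],"dr":[0,0,0],"claw":5.5},{"dp":[-0.03,0,0.2],"dr":[0,0,0],"claw":5.5},{"dp":[-0.03,0,0.2],"dr":[0,0,0],"claw":5.5}]' 35
```

```text
time_s: 32.4
tool_pos: [0.4355, -0.2656, 0.1094]
tcp_rot: [-0.048, -2.985, -0.004]
ft_force: [-0.6, -0.4, -2.1]
grip_width: 0.0658
grip_force: 34.8
```

```bash
python3 -m handwheel '[{"dp":[0,0,0.03],"dr":[0,0,0],"claw":5.5},{"dp":[-0.01,0,0.05],"dr":[0,0,0],"claw":5.5},{"dp":[-0.01,0,0.07],"dr":[0,0,0],"claw":5.5},{"dp":[-0.02,0,0.09],"dr":[0,0,0],"claw":5.5},{"dp":[-0.02,0,0.11],"dr":[0,0,0],"claw":5.5},{"dp":[-0.02,0,0.13],"dr":[0,0,0],"claw":5.5},{"dp":[-0.02,0,0.15],"dr":[0,0,0],"claw":5.5},{"dp":[-0.02,0,0.15],"dr":[0,0,0],"claw":5.5},{"dp":[-0.02,0,0.15],"dr":[0,0,0],"claw":5.5},{"dp":[-0.02,0,0.15],"dr":[0,0,0],"claw":5.5}]' 35
```

```text
time_s: 33.65
tool_pos: [0.4354, -0.2656, 0.1079]
tcp_rot: [-0.048, -2.984, -0.004]
ft_force: [0.7, -0.5, -2.4]
grip_width: 0.0656
grip_force: 34.8
```

```bash
python3 -m handwheel '[{"dp":[0,0,0.03],"dr":[0,0,0],"claw":5.5},{"dp":[-0.01,0,0.06],"dr":[0,0,0],"claw":5.5},{"dp":[-0.02,0,0.09],"dr":[0,0,0],"claw":5.5},{"dp":[-0.02,0,0.12],"dr":[0,0,0],"claw":5.5},{"dp":[-0.03,0,0.15],"dr":[0,0,0],"claw":5.5},{"dp":[-0.03,0,0.18],"dr":[0,0,0],"claw":5.5},{"dp":[-0.03,0,0.2],"dr":[0,0,0],"claw":5.5},{"dp":[-0.03,0,0.2],"dr":[0,0,0],"claw":5.5},{"dp":[-0.03,0,0.2],"dr":[0,0,0],"claw":5.5},{"dp":[-0.03,0,0.2],"dr":[0,0,0],"claw":5.5}]' 35
```

```text
time_s: 34.9
tool_pos: [0.4361, -0.2656, 0.1069]
tcp_rot: [-0.047, -2.986, -0.003]
ft_force: [-0.2, 3.9, 6.1]
grip_width: 0.0659
grip_force: 35.1
```

```bash
python3 -m handwheel '[{"dp":[0,0,-0.05],"dr":[0,0,0],"claw":6.5},{"dp":[0,0,-0.05],"dr":[0,0,0],"claw":6.8},{"dp":[0,0,-0.05],"dr":[0,0,0],"claw":7.2},{"dp":[0,0,-0.05],"dr":[0,0,0],"claw":7.7},{"dp":[0,0,-0.05],"dr":[0,0,0],"claw":8.3},{"dp":[0,0,-0.05],"dr":[0,0,0],"claw":8.7},{"dp":[0,0,-0.05],"dr":[0,0,0],"claw":8.7},{"dp":[0.08,0,-0.5],"dr":[0,0,0],"claw":8.7},{"dp":[0.24,0,-1.5],"dr":[0,0,0],"claw":8.7},{"dp":[0.47,0,-3],"dr":[0,0,0],"claw":8.7}]' 15
python3 -m handwheel '[{"dp":[0.3,0,-2],"dr":[0,0,0],"claw":8.7},{"dp":[0.6,0,-4],"dr":[0,0,0],"claw":8.7},{"dp":[1.1,0,-7],"dr":[0,0,0],"claw":8.7},{"dp":[1.6,2,-10],"dr":[0,0,0],"claw":8.7},{"dp":[1.9,6,-12],"dr":[0,0,0],"claw":8.7},{"dp":[1.9,11,-12],"dr":[0,0,0],"claw":8.7},{"dp":[1.9,16,-12],"dr":[0,0,0],"claw":8.7},{"dp":[1.9,20,-12],"dr":[0,0,0],"claw":8.7},{"dp":[1.9,22,-12],"dr":[0,0,0],"claw":8.7},{"dp":[1.9,22,-12],"dr":[0,0,0],"claw":8.7}]'
python3 - <<'E'
from h import *
T,S=cam('top'),cam('scene')
for nm,R in(('s11',S),('t11',T)): cv2.imwrite(f'pics/{nm}.png',R['color'][:,:,::-1])
for n,P,h in(('tum',[.4355,-.2656],.122),('spare',[.553,-.261],.122),('cup',[.417,.271],.108)):
  for nm,R in(('T',T),('S',S)):
    p=proj(R,np.r_[P,h]); x0,y0=(p-14).astype(int); g=cv2.GaussianBlur(cv2.cvtColor(R['color'],cv2.COLOR_RGB2GRAY)[y0:y0+28,x0:x0+28],(0,0),.7)
    t,m=cv2.threshold(g,0,255,cv2.THRESH_BINARY+cv2.THRESH_OTSU); c=max(cv2.findContours(m,0,1)[0],key=cv2.contourArea); f=cv2.fitEllipse(c)
    print(n,nm,'pred px',p,'seen',np.array(f[0])+[x0,y0],'axes',f[1],'world',onz(R,np.array(f[0])+[x0,y0],h))
s=sense();print(s['time_s'],s['ft_force'])
E
```

```text
time_s: 36.15
tool_pos: [0.4354, -0.2657, 0.1371]
tcp_rot: [-0.048, -2.984, -0.004]
ft_force: [-0.2, -0.8, 0.5]
grip_width: 0.087
grip_force: 0.0
time_s: 37.4
tool_pos: [0.4426, -0.0448, 0.259]
tcp_rot: [-0.044, -2.986, -0.004]
ft_force: [0.2, -0.6, 0.2]
grip_width: 0.0873
grip_force: 0.0
tum T pred px [340.657 222.011] seen [341.099 221.6  ] axes (19.4708251953125, 20.107250213623047) world [ 0.437 -0.267  0.122]
tum S pred px [341.984 175.718] seen [339.548 174.084] axes (19.109966278076172, 33.47114181518555) world [ 0.447 -0.267  0.122]
spare T pred px [337.486 181.846] seen [337.561 181.757] axes (19.409706115722656, 19.666397094726562) world [ 0.553 -0.261  0.122]
spare S pred px [314.249 162.322] seen [313.837 162.705] axes (13.952046394348145, 31.070972442626953) world [ 0.552 -0.258  0.122]
cup T pred px [156.399 232.11 ] seen [151.77  229.081] axes (17.82969093322754, 27.31083106994629) world [0.426 0.285 0.108]
cup S pred px [191.394 244.393] seen [192.783 239.591] axes (20.40102195739746, 25.744009017944336) world [0.432 0.258 0.108]
37.5 [-0.228 -0.032 -0.474]
```

The tumbler's base disc is round and within 2 mm of its target at board height, the spare hasn't moved, and the wrist force is zero. Handing in.

```bash
python3 -c "
from plant import *
print(close_job())"
```

```text
the job is handed in; nothing more can be done
None
```

I handed the job in at 37.5 s: the cup stands mouth down on the tray's near half and the tumbler mouth down on the board's near half, both let go, with no sign of either spare being knocked; no verdict came back, and I viewed 12 pictures where 10 were allowed.

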